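Spur gear onto a splined gearmotor shaft

TASK

Fit the gear with the splined bore onto the upright splined output shaft of the gearmotor, hub upwards: turn it until the splines mesh, slide it down the shaft and press it fully home against the spring washer. Finish while still holding the gear pressed down against the spring, so that I can snap in the retaining ring; leave the plain-bored gear, the pliers, the ring tray and the small carton where they are.

Things in the scene. Friction and masses are not known exactly. Their poses are not given: they have to be found in the camera images.
- gear_grip (a point): The gear to fit: white plastic spur gear lying hub up, 0.1 to 0.2 kg. Toothed disc 72 mm over the teeth, 12 mm thick; on it a round hub 46 mm in diameter up to 46 mm above the underside. This point is on the axis, 35 mm above the underside, 23 mm above the disc and 11 mm below the hub's top, where the hub is best gripped. z points up out of the hub, x along the middle of a bore slot.
- gear_under (a point): Lower mouth of that gear's bore, on its axis, level with its underside. The bore goes right through: 30 mm between six inward splines, six straight slots between them 9 mm wide and 36 mm across their bottoms, every 60 degrees. Axes as gear_grip: z up, x along the middle of a slot.
- shaft_end (a point): Centre of the upper end of the gearmotor's upright steel shaft, 132 mm above the bench; the gearmotor is bolted down, its shaft self-locked. The top 16 mm is a plain round pilot 28 mm in diameter, chamfered to 22 mm over its last 4 mm, with a retaining-ring groove 8 to 11 mm below the end. z points up, x along the middle of a lobe.
- lobe_tops (a point): Point on the shaft's axis 16 mm below its end, where its six straight lobes (splines) begin, every 60 degrees: each 7 mm wide, flat-ended, 34 mm over the lobes, 28 mm between. z up, x along the middle of a lobe. A gear not yet meshed rests on these ends; it meshes with its slots over the lobes (any of six positions, about 3 degrees either way). Fully home its underside is 42 mm below this point.
- washer (a joint): How far the spring-loaded steel thrust washer under the gear (50 mm outside, 37 mm inside, round the shaft's foot) is pressed down, in m: 0 free, 0.008 fully down against its stop. The spring starts at about 4 N and reaches about 12 N fully down; the gear's own weight does not move it.
- washer_top (a point): Centre of the washer's upper face, on the shaft's axis; 82 mm above the bench when free, 74 mm fully down (gear home). Below it the grey gearbox, 106 by 86 mm, its cover's top at 68 mm; the motor, 54 mm in diameter, lies level to one side, its top at 68 mm, its connector's top at 76 mm.
- idler_mid (a point): Leave alone: the other white gear lying near, same teeth but a plain 20 mm round bore and a slimmer, shorter hub (38 mm in diameter, 28 mm in total height). This point is on its axis, 14 mm above its underside.
- ring_tray: Leave alone: black open tray 80 by 120 by 22 mm with retaining rings in it; origin under its centre.
- pliers: Leave alone: retaining-ring pliers lying flat on the bench, about 150 by 75 mm, 16 mm high; origin at their pivot, on the bench, x towards their jaws.
- carton_mid (a point): Leave alone: closed cardboard carton 85 by 130 by 55 mm; its centre.

How it is judged:
On the way, in this order (a step that is already met when the one before it is completed fails the run):
1. the gear is lifted clear of the bench (height (world z) of gear_grip above 0.08 m), for 0.1 s.
2. the gear is on the shaft with its splines meshed, slid at least 6 mm down over the lobes (z of gear_grip in the frame of shaft_end below 0.013 m and horizontal distance between gear_grip and shaft_end below 0.004 m and angle between gear_grip's own z axis and vertical below 0.1 rad), for 0.1 s.
At the end, for the whole second after the job is handed in: The robot still bears on the gear (over 4 N) and keeps it pressed home at rest: hub up, upright within 0.06 rad, axis within 3 mm of the shaft's, grip point at least 21 mm below the shaft's end, washer at least 6.5 mm down with over 8 N from the gear (value of joint washer above 0.0065 m and z of gear_grip in the frame of shaft_end below -0.021 m and horizontal distance between gear_grip and shaft_end below 0.003 m and angle between gear_grip's own z axis and vertical below 0.06 rad and contact force between gear and washer above 8 N and linear speed of gear below 0.02 m/s and contact force between any of the fingers, the arm and gear above 4 N); the arm keeps its last pose, push and grip.
It fails at once if the plain-bored gear is moved by more than 20 mm (distance of idler_mid from where it was at the start of the episode above 0.02 m).
It fails at once if the ring tray is moved by more than 20 mm (distance of ring_tray from where it was at the start of the episode above 0.02 m).
It fails at once if the pliers are moved by more than 20 mm (distance of pliers from where it was at the start of the episode above 0.02 m).
It fails at once if the carton is moved by more than 20 mm (distance of carton_mid from where it was at the start of the episode above 0.02 m).
It also fails if it takes over 48 s, if anything falls off the work surface, if the arm or the gripper's body presses on something with over 40 N, if the wrist force passes 120 N, or if a joint passes its speed limit or range.

ROBOT

A 6-joint arm with a two-finger parallel gripper is mounted at the origin on the work surface. World frame = base frame: x ahead of the robot, y to its left, z up, the work surface at z = 0. Lengths are in m, angles in rad, forces in N, time in s.
With the tool pointing down it reaches from about 0.25 to 0.775 m from the base axis. Payload 4 kg.
Tool frame: the origin (TCP) lies midway between the tips of the shut fingers; the grasp point (between the pads) lies 19 mm behind it; z points along the fingers, y is the line along which they close (so a half turn about z gives the same grasp; the last joint's range is limited). The gripper opens to 94 mm and grips with 3 to 60 N. Pads are 16 mm wide; open, the fingers measure 119 mm over their backs; the gripper's body (75 mm by 177 mm) begins 78 mm behind the grasp point.
Start: joints at [1.134, 0.087, 1.371, -0, 1.684, -0.103], TCP at [0.18, 0.52, 0.206] pointing down, gripper open.
Joint ranges: [-3.1, 3.1], [-0.76, 2.03], [0.27, 2.55], [-1.08, 4.22], [0.17, 2.65], [-2.57, 2.57]. Speed limits (rad/s): [2.79, 2.79, 3.14, 3.14, 3.14, 3.14].

INTERFACE

Orientations are given as [roll, pitch, yaw] about the fixed x, y, z axes, in that order (R = Rz(yaw) Ry(pitch) Rx(roll)).
In Python, from bench import get_obs, snapshot, close_job gives the robot as it stands. The module is installed in compiled form; this text tells all that it offers.
- The arm moves only by the tool drive_tool, never from a script. Its argument "commands" is a list of rows, each a list of 6 numbers: the shift along the tool's x, y, z in units of 0.04 m (1.0 is 0.04 m), then the turn, a rotation vector about the tool's x, y, z in units of 0.1 rad (1.0 is 0.1 rad). In form: [[dx, dy, dz, wx, wy, wz], ...]. A call has 1 to 20 rows; each row shifts and turns the commanded pose from where the row before left it, along the tool's axes as they then stand; what a row does not reach is not made up. A row lasts 1/8 s, in which the tool goes at most 62.5 mm and 10.7 degrees, less where a joint would pass 70% of its speed; a pose out of reach is approached as far as the arm can. A call with a number of a shift or a turn outside -1 to 1 is refused whole. A call with a gripper value outside its range is refused whole. "gripper" is the closure, from 0 (fully open) to 1 (shut), set as the call begins (left out, the last holds). The fingers move at their own pace and stop on an object; the grip force is fixed at half the most. Time passes only in rows, so rows that do not move let the fingers close. It gives the time, the measured TCP pose, the force, the opening and the grip force at its end, in the units of the state.
- get_obs(): the state, without advancing time (a new reading comes with each control period).
- snapshot(name): name is "side" or "top"; returns a dict with "image" (400x640x3 uint8, blue, green, red), "range_z" (400x640 float32, m along the optical axis (not along the pixel's ray), 0 where there is no reading), "fx", "fy", "cx", "cy" (pixels), "rvec" (rotation vector, rad) and "tvec" (3), from world to camera coordinates, as OpenCV has them. Camera axes: x right, y down, z forward; pixel columns grow to the right and rows downward; lengths in m; the calibration is good to about 2 mm. A picture is of the moment at which its call begins.
- close_job(): hands the job in; it is judged then, once.
The state is a dict: "time": time; "joint_positions": joint angles; "qvel": joint speeds; "joint_torque": joint torques, N m; "tool_pos": TCP position; "ee_rot": TCP orientation; "wrist_force": force on the tool from outside, world axes, zero at the start; "wrist_torque": the same for the moment, N m; "width": finger opening in m; "finger_force": force on a finger pad.
Only numpy, scipy, OpenCV 4.12 (cv2) and the standard library are available. Lean on these libraries where they do the work, as an engineer would, in place of code of your own. Each camera call takes 0.05 s, during which the arm holds its last target. There are 200 camera calls.

## Working session

There is one attempt and no reset: what is moved stays moved. The work goes in short steps, Python scripts to look and compute and a tool call to move; the robot and the scene stay as the last step left them, time stands still between calls to the robot, and variables do not carry over. Pictures are saved under pics/ and viewed, at most 10 in all, crops included, and the job is handed in when it is done.

Besides the shell and the picture viewer there is one more tool, called after ">>>" by a JSON object that holds its "name" and its "arguments". drive_tool: Moves the arm, as the interface text tells. Its arguments: {"type":"object","properties":{"commands":{"type":"array"},"gripper":{"type":"number"}},"required":["commands"]}

```bash
mkdir -p pics
cat > h.py <<'E'
import numpy as np, cv2
from bench import get_obs, snapshot, close_job
def cam(s):
    R=cv2.Rodrigues(np.array(s["rvec"],float))[0]; return R,np.array(s["tvec"],float).ravel()
def cloud(s):
    R,t=cam(s); z=s["range_z"].astype(float); v,u=np.mgrid[:400,:640]
    P=np.stack([(u-s["cx"])/s["fx"]*z,(v-s["cy"])/s["fy"]*z,z],-1)
    W=(P-t)@R; W[z==0]=np.nan; return W
def ray(s,uv,h):
    R,t=cam(s); uv=np.atleast_2d(uv).astype(float)
    d=np.c_[(uv[:,0]-s["cx"])/s["fx"],(uv[:,1]-s["cy"])/s["fy"],np.ones(len(uv))]@R
    c=-R.T@t; return c+d*((h-c[2])/d[:,2])[:,None]
def proj(s,p):
    R,t=cam(s); q=R@np.array(p)+t; return q[0]/q[2]*s["fx"]+s["cx"],q[1]/q[2]*s["fy"]+s["cy"]
E
python3 - <<'E'
from h import *
for n in("top","side"):
    s=snapshot(n); cv2.imwrite(f"pics/{n}0.png",s["image"]); R,t=cam(s); print(n,-R.T@t,R[2],s["fx"])
    np.savez(f"{n}0.npz",**s)
print(get_obs())
E
```

```text
top [0.52707534 0.10215026 1.00665811] [ 0.06448776  0.01069153 -0.99786122] 464.94088416110367
side [ 0.24184208 -0.51338983  0.82334423] [ 0.32030318  0.6175799  -0.71833205] 506.65531598375065
{'time': 0.1, 'joint_positions': array([ 1.13390633e+00,  8.78966183e-02,  1.37207216e+00, -8.43102518e-06,
        1.68361602e+00, -1.03101358e-01]), 'qvel': array([-0.00077123, -0.00172074, -0.00460682,  0.00077723,  0.00369715,
       -0.00119906]), 'joint_torque': array([ 3.24616660e-03, -3.41250765e+01, -3.03302157e+01,  7.22317840e-02,
        3.04306566e-02, -8.79859317e-05]), 'tool_pos': array([0.17999305, 0.51919512, 0.20442845]), 'ee_rot': array([-3.13961022e+00, -1.96694292e-04,  2.80780288e+00]), 'wrist_force': array([-0.21815871,  0.52194353, -0.67745189]), 'wrist_torque': array([-0.00540166, -0.08564905,  0.01010729]), 'finger_force': 0.0, 'width': 0.09339816030712955}
```

View pics/top0.png

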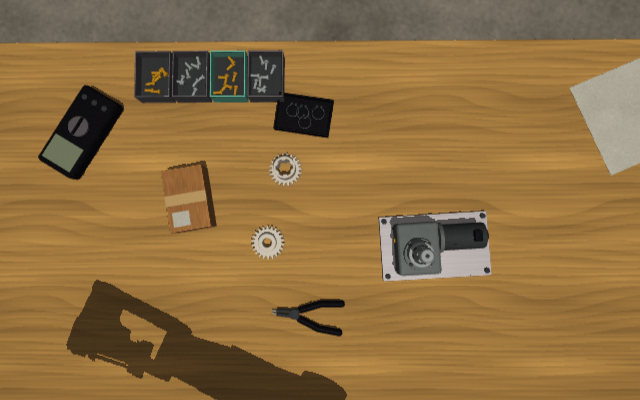

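View pics/side0.png

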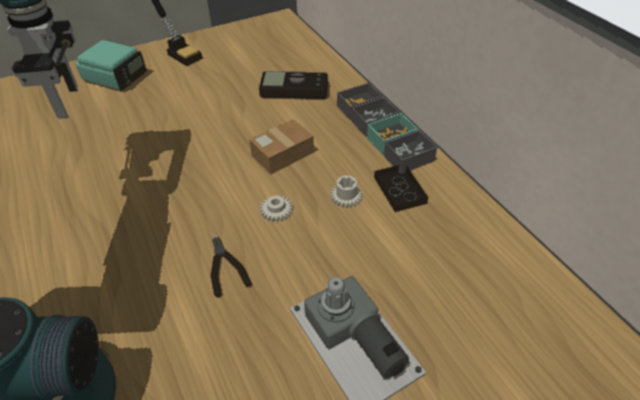

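Top view: the splined gear is at about (285,169), the idler at (267,242), and the shaft at about (424,256). The tray is up-right of the gear and the carton is left. Next I'll measure gear and shaft in the cloud and take enlarged crops for the spline angles.

Run:
```python
from h import *
S={n:dict(np.load(f"{n}0.npz")) for n in("top","side")}
def crop(s,c,r): 
    i=s["image"][c[1]-r:c[1]+r,c[0]-r:c[0]+r]; return cv2.resize(i,(390,390),interpolation=cv2.INTER_CUBIC)
a=[crop(S["top"],(285,169),22),crop(S["top"],(422,254),22)]
cv2.imwrite("pics/crop1.png",np.hstack(a))
for n,s in S.items():
    W=cloud(s)
    g0=ray(S["top"],(285,169),.03)[0]; m0=ray(S["top"],(424,256),.1)[0]
    for nm,c,lo,hi in(("hub",g0,.04,.052),("disc",g0,.005,.018),("shaft",m0,.12,.14),("washer",m0,.078,.086)):
        d=np.hypot(W[...,0]-c[0],W[...,1]-c[1]); k=(d<.05)&(W[...,2]>lo)&(W[...,2]<hi)
        if k.sum()<4: print(n,nm,k.sum()); continue
        P=W[k]; v,u=np.nonzero(k); cc,r=cv2.minEnclosingCircle(P[:,:2].astype(np.float32))
        print(n,nm,k.sum(),"encl",np.round(cc,4),round(r,4),"zmed",np.median(P[:,2]).round(4),"px",u.min(),u.max(),v.min(),v.max())
    for p in((285,169),(267,242)): 
        if n=="top": print(ray(s,p,.03))
```

```text
top hub 194 encl [0.658  0.1786] 0.0232 zmed 0.0454 px 273 294 157 178
top disc 321 encl [0.6586 0.1833] 0.0406 zmed 0.0117 px 265 301 152 186
top shaft 186 encl [ 0.4784 -0.096 ] 0.0145 zmed 0.1311 px 418 433 249 263
top washer 192 encl [ 0.4789 -0.0959] 0.0252 zmed 0.0819 px 409 433 242 267
[[0.65632716 0.17723185 0.03      ]]
[[0.50249006 0.21453319 0.03      ]]
side hub 180 encl [0.658  0.1777] 0.0245 zmed 0.0455 px 336 356 175 191
side disc 302 encl [0.6557 0.1747] 0.0395 zmed 0.012 px 330 361 185 207
side shaft 237 encl [ 0.4785 -0.0976] 0.0145 zmed 0.1317 px 328 344 277 294
side washer 252 encl [ 0.4779 -0.0972] 0.0261 zmed 0.0826 px 321 350 292 313
```

View pics/crop1.png

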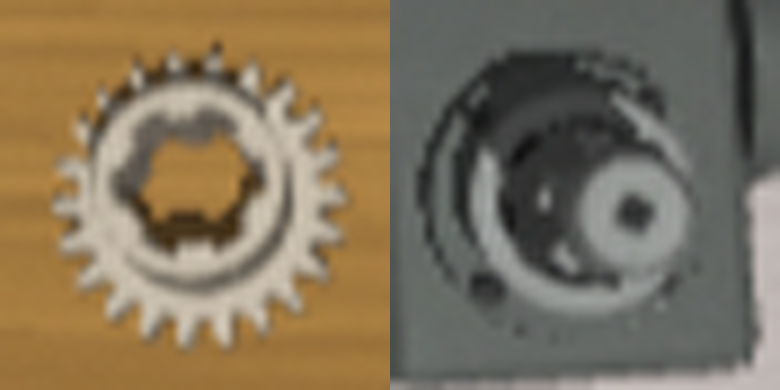

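Left crop: the gear has six slots. Right crop: the shaft end sits at about (425,256), and two bright lobe ends show at about (417.5,254.6) and (419.7,261.3). I'll rectify both views onto the lobe-top and hub-top planes.

```bash
cat >> h.py <<'E'
def rect(s,c,h,half=.03,n=300):
    # image row down=-x, col right=-y  (like top view)
    q=[proj(s,(c[0]+a*half,c[1]+b*half,h)) for a,b in((1,1),(1,-1),(-1,-1),(-1,1))]
    M=cv2.getPerspectiveTransform(np.float32([[0,0],[n,0],[n,n],[0,n]]),np.float32(q))
    return cv2.warpPerspective(s["image"],M,(n,n),flags=cv2.INTER_CUBIC|cv2.WARP_INVERSE_MAP)
def polar(im,r,half=.03):
    n=im.shape[0]; th=np.radians(np.arange(0,360,2)); g=cv2.cvtColor(im,cv2.COLOR_BGR2GRAY).astype(np.float32)
    k=n/2/half; return cv2.remap(g,(n/2-k*r*np.sin(th)).astype(np.float32)[None],(n/2-k*r*np.cos(th)).astype(np.float32)[None],cv2.INTER_LINEAR)[0]
E
python3 - <<'E'
from h import *
S={n:dict(np.load(f"{n}0.npz")) for n in("top","side")}
rows=[]
for n,s in S.items():
    G=rect(s,(.658,.1782),.046); K=rect(s,(.4785,-.0968),.116)
    rows.append(np.hstack([G,K]))
    for r in(.0155,.0165,.0175):
        p=polar(G,r); th=np.radians(np.arange(0,360,2)); f=(p*np.exp(-6j*th)).sum()*2/180
        print(n,r,"spline dir deg mod60",np.degrees(-np.angle(f)/6).round(1)%60,"amp",abs(f).round(1))
    print("shaft",polar(K,.0157)[::3].astype(int))
cv2.imwrite("pics/rect.png",np.vstack(rows))
E
```

```text
top 0.0155 spline dir deg mod60 5.3 amp 41.6
top 0.0165 spline dir deg mod60 5.0 amp 49.9
top 0.0175 spline dir deg mod60 5.0 amp 41.8
shaft [ 42  58  66  65  65  51  48  49  50  51  61  69  93 127 111  62  45  49
  49  66 108 137 134 126  82  53  73 100 102  90 121 154 148 145 141 141
 120 111 106 103 109 114 108 107 110 108 104  99  89  95 100 106 111 103
  75  64  56  61  51  43]
side 0.0155 spline dir deg mod60 5.7 amp 14.5
side 0.0165 spline dir deg mod60 5.8 amp 14.9
side 0.0175 spline dir deg mod60 5.8 amp 13.4
shaft [ 86  94 111 129 137 139 138 129 115 103 100 105 117 131 138 138 136 130
 121 118 120 126 127 124 112  99  89  89  93 102 112 116 118 117 106  90
  85  88  89  90  97 111 117 116 109  91  73  71  78  84  92  97 100 104
 108 105  97  90  86  84]
```

View pics/rect.png

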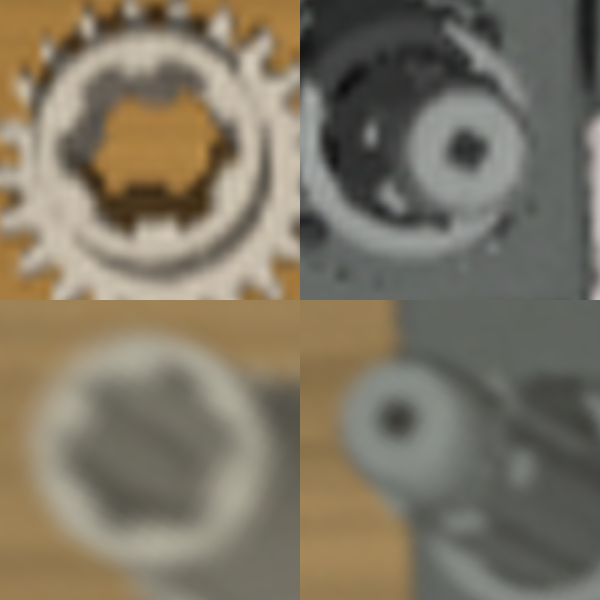

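Left column: the gear's splines lie at about 5° mod 60, so its slots are at about 35°. Right column, lobe ends: about (372,133) and (393,198) in the top view, and (522,468) and (465,520) in the side view. Both pairs put the lobes at about 14° mod 60, so the gear must turn about −21° seen from above.

Moving above the gear.

>>> {"name": "drive_tool", "arguments": {"commands": [[-0.88,-0.26,0,0,0,0],[-0.88,-0.26,0,0,0,0],[-0.88,-0.26,0,0,0,0],[-0.88,-0.26,0,0,0,0],[-0.88,-0.26,0,0,0,0],[-0.88,-0.26,0,0,0,0],[-0.88,-0.26,0,0,0,0],[-0.88,-0.26,0,0,0,0],[-0.88,-0.26,0,0,0,0],[-0.88,-0.26,0,0,0,0],[-0.88,-0.26,0,0,0,0],[-0.88,-0.26,0,0,0,0],[-0.88,-0.26,0,0,0,0],[-0.88,-0.26,0,0,0,0],[-0.88,-0.26,0,0,0,0],[-0.88,-0.26,0,0,0,0],[0,0,0,0,0,0],[0,0,0,0,0,0]], "gripper": 0}}

```text
time: 2.35
tool_pos: [0.6572, 0.1783, 0.2048]
ee_rot: [-3.141, -0.002, 2.808]
wrist_force: [-0.1, -0.6, -0.5]
width: 0.0938
finger_force: 0.0
```

>>> {"name": "drive_tool", "arguments": {"commands": [[-0.02,0.01,0.8,0,0,0],[0,0,0.8,0,0,0],[0,0,0.8,0,0,0],[0,0,0.8,0,0,0],[0,0,0.6,0,0,0],[0,0,0.5,0,0,0],[0,0,0.4,0,0,0],[0,0,0,0,0,0],[0,0,0,0,0,0]]}}

```text
time: 3.48
tool_pos: [0.6594, 0.1782, 0.0186]
ee_rot: [3.141, 0.002, 2.808]
wrist_force: [0.8, -0.3, 0.5]
width: 0.0938
finger_force: 0.0
```

>>> {"name": "drive_tool", "arguments": {"commands": [[0,0,0,0,0,0],[0,0,0,0,0,0],[0,0,0,0,0,0],[0,0,0,0,0,0],[0,0,0,0,0,0],[0,0,0,0,0,0],[0,0,0,0,0,0],[0,0,0,0,0,0]], "gripper": 1}}

```text
time: 4.47
tool_pos: [0.6587, 0.1782, 0.0175]
ee_rot: [3.141, -0.0, 2.808]
wrist_force: [-0.5, 1.6, -0.5]
width: 0.0456
finger_force: 30.0
```

>>> {"name": "drive_tool", "arguments": {"commands": [[0,0,-0.4,0,0,0],[0,0,-0.8,0,0,0],[0,0,-0.8,0,0,0],[0,0,-0.8,0,0,0],[0,0,-0.8,0,0,0],[0,0,-0.8,0,0,0],[0,0,-0.2,0,0,0],[0.2,-0.8,0,0,0,0],[0.2,-0.8,0,0,0,0],[0.2,-0.8,0,0,0,0],[0.2,-0.8,0,0,0,0],[0.2,-0.8,0,0,0,0],[0.2,-0.8,0,0,0,0],[0.2,-0.8,0,0,0,0],[0.2,-0.8,0,0,0,0],[0.2,-0.8,0,0,0,0],[0.2,-0.77,0,0,0,0],[0,0,0,0,0,0]]}}

```text
time: 6.72
tool_pos: [0.4772, -0.0982, 0.2006]
ee_rot: [-3.141, -0.002, 2.805]
wrist_force: [0.4, 1.1, -1.1]
width: 0.0459
finger_force: 30.0
```

>>> {"name": "drive_tool", "arguments": {"commands": [[0,0,0,0,0,0.8],[0,0,0,0,0,0.8],[0,0,0,0,0,0.8],[0,0,0,0,0,0.8],[0,0,0,0,0,0.5],[0,0,0,0,0,0],[0,0,0,0,0,0],[0,0,0,0,0,0]]}}

```text
time: 7.72
tool_pos: [0.4787, -0.0967, 0.2013]
ee_rot: [3.141, -0.0, 2.438]
wrist_force: [-0.9, -0.2, -2.5]
width: 0.0456
finger_force: 30.0
```

Run:
```python
from h import *
o=get_obs(); p=o["tool_pos"]; print(p,o["ee_rot"],o["width"])
for n in("top","side"):
    s=snapshot(n); np.savez(f"{n}1.npz",**s); W=cloud(s)
    d=np.hypot(W[...,0]-p[0],W[...,1]-p[1])
    hsv=cv2.cvtColor(s["image"],cv2.COLOR_BGR2HSV); white=(hsv[...,1]<60)&(hsv[...,2]>110)
    for lo,hi in((.175,.205),(.205,.222),(.222,.236)):
        k=(d<.05)&(W[...,2]>lo)&(W[...,2]<hi)&white; print(n,lo,k.sum(), end=" ")
        if k.sum()>10:
            P=W[k]; c,r=cv2.minEnclosingCircle(P[:,:2].astype(np.float32)); print(np.round(c,4),round(r,4),P[:,2].min().round(4),P[:,2].max().round(4),end="")
        print()
    u,v=map(int,proj(s,(p[0],p[1],.17)))
    c=s["image"][max(v-70,0):v+70,max(u-90,0):u+90]; cv2.imwrite(f"pics/{n}1.png",cv2.resize(c,None,fx=4,fy=4,interpolation=cv2.INTER_CUBIC)); print(u,v)
```

```text
[ 0.47870095 -0.09674853  0.20132   ] [ 3.14149282e+00 -2.72591780e-04  2.43846716e+00] 0.04562888584500755
top 0.175 62 [ 0.4685 -0.0889] 0.0266 0.1846 0.1989
top 0.205 2 
top 0.222 4 
432 257
side 0.175 443 [ 0.4768 -0.0992] 0.0352 0.1853 0.2049
side 0.205 33 [ 0.4674 -0.1116] 0.021 0.2055 0.2213
side 0.222 0 
335 269
```

View pics/side1.png

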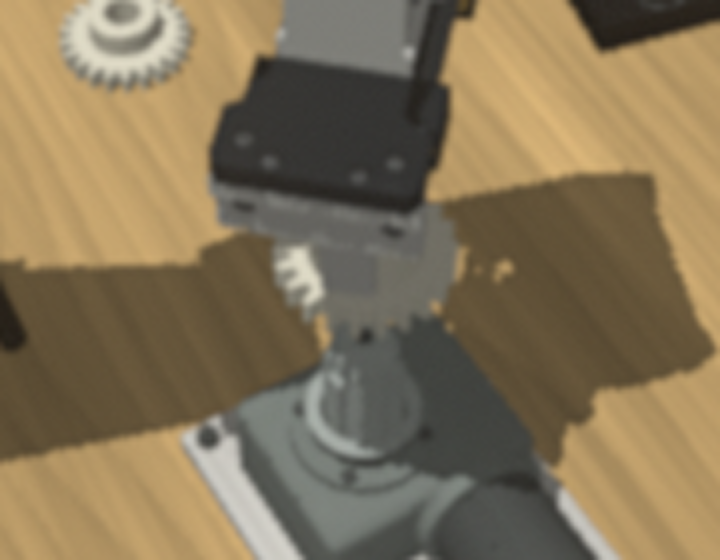

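The gear is held level above the shaft; in the crop the shaft end is at about (365,335) and the disc is partly hidden at about (370,270). The fingers close centred on the gear and the pilot is chamfered, so I'll lower it over the pilot.

>>> {"name": "drive_tool", "arguments": {"commands": [[0,0,0.4,0,0,0],[0,0,0.4,0,0,0],[0,0,0.2,0,0,0],[0,0,0.15,0,0,0],[0,0,0.15,0,0,0],[0,0,0.15,0,0,0],[0,0,0.15,0,0,0],[0,0,0,0,0,0],[0,0,0,0,0,0]]}}

```text
time: 8.95
tool_pos: [0.4788, -0.0967, 0.1375]
ee_rot: [3.141, -0.0, 2.438]
wrist_force: [1.2, 1.9, -2.8]
width: 0.0458
finger_force: 30.0
```

>>> {"name": "drive_tool", "arguments": {"commands": [[0,0,0.05,0,0,0],[0,0,0.05,0,0,0],[0,0,0.04,0,0,0],[0,0,0.04,0,0,0],[0,0,0,0,0,0],[0,0,0,0,0,0]]}}

```text
time: 9.7
tool_pos: [0.479, -0.0966, 0.1302]
ee_rot: [3.14, 0.0, 2.438]
wrist_force: [2.3, 3.6, -1.6]
width: 0.0461
finger_force: 30.0
```

>>> {"name": "drive_tool", "arguments": {"commands": [[0,0,0.05,0,0,0],[0,0,0.05,0,0,0],[0,0,0.05,0,0,0],[0,0,0.05,0,0,0],[0,0,0.05,0,0,0],[0,0,0,0,0,0],[0,0,0,0,0,0]]}}

```text
time: 10.58
tool_pos: [0.4791, -0.0966, 0.1202]
ee_rot: [3.14, 0.0, 2.438]
wrist_force: [2.9, 4.5, -1.0]
width: 0.0458
finger_force: 30.0
```

```bash
python3 -c "
from h import *
o=get_obs(); print(o['wrist_force'],o['wrist_torque'],o['tool_pos'])"
```

```text
[ 2.9257121   4.49137561 -1.03816575] [ 0.8877946  -0.63206264 -0.01993264] [ 0.47906802 -0.09658313  0.1201928 ]
```

>>> {"name": "drive_tool", "arguments": {"commands": [[0,0.015,0.06,0,0,0],[0,0,0.07,0,0,0],[0,0,0.07,0,0,0],[0,0,0.07,0,0,0],[0,0,0.07,0,0,0],[0,0,0.07,0,0,0],[0,0,0.07,0,0,0],[0,0,0,0,0,0],[0,0,0,0,0,0]]}}

```text
time: 11.7
tool_pos: [0.479, -0.0964, 0.1006]
ee_rot: [3.141, -0.0, 2.438]
wrist_force: [3.5, 5.6, -1.1]
width: 0.0457
finger_force: 30.0
```

>>> {"name": "drive_tool", "arguments": {"commands": [[0,0.015,0.05,0,0,0],[0,0,0.05,0,0,0],[0,0,0.05,0,0,0],[0,0,0.04,0,0,0],[0,0,0.04,0,0,0],[0,0,0,0,0,0],[0,0,0,0,0,0],[0,0,0,0,0,0]]}}

```text
time: 12.7
tool_pos: [0.4793, -0.0964, 0.0933]
ee_rot: [-3.141, 0.001, 2.438]
wrist_force: [-1.6, 3.1, 8.8]
width: 0.0461
finger_force: 30.0
```

>>> {"name": "drive_tool", "arguments": {"commands": [[0,0,0.04,0,0,0],[0,0,0.03,0,0,0],[0,0,0.03,0,0,0],[0,0,0,0,0,0],[0,0,0,0,0,0],[0,0,0,0,0,0]]}}

```text
time: 13.45
tool_pos: [0.4794, -0.0965, 0.0913]
ee_rot: [-3.141, 0.002, 2.438]
wrist_force: [-5.8, 4.0, 16.3]
width: 0.0458
finger_force: 30.0
```

>>> {"name": "drive_tool", "arguments": {"commands": [[0,0,0.03,0,0,0],[0,0,0,0,0,0],[0,0,0,0,0,0],[0,0,0,0,0,0],[0,0,0,0,0,0]]}}

```text
time: 14.08
tool_pos: [0.4794, -0.0965, 0.0912]
ee_rot: [-3.141, 0.002, 2.438]
wrist_force: [-6.8, 6.0, 20.9]
width: 0.0454
finger_force: 30.0
```

Run:
```python
from h import *
o=get_obs(); print(o["tool_pos"],o["wrist_force"],o["qvel"].round(4))
s=snapshot("side"); p=o["tool_pos"]; u,v=map(int,proj(s,(p[0],p[1],.09)))
cv2.imwrite("pics/fin.png",cv2.resize(s["image"][v-70:v+70,u-90:u+90],None,fx=4,fy=4,interpolation=cv2.INTER_CUBIC))
W=cloud(s); h=cv2.cvtColor(s["image"],cv2.COLOR_BGR2HSV)
k=(np.hypot(W[...,0]-p[0],W[...,1]-p[1])<.037)&(W[...,2]>.076)&(W[...,2]<.1)&(h[...,1]<70)
print("disc z percentiles",np.percentile(W[k][:,2],[5,50,75,90]).round(4),k.sum())
```

```text
[ 0.47943271 -0.09648533  0.09123946] [-6.84083203  5.99854733 20.89866148] [ 0.0014 -0.0003 -0.0018 -0.0007  0.001  -0.002 ]
disc z percentiles [0.0778 0.0856 0.0868 0.0878] 390
```

View pics/fin.png

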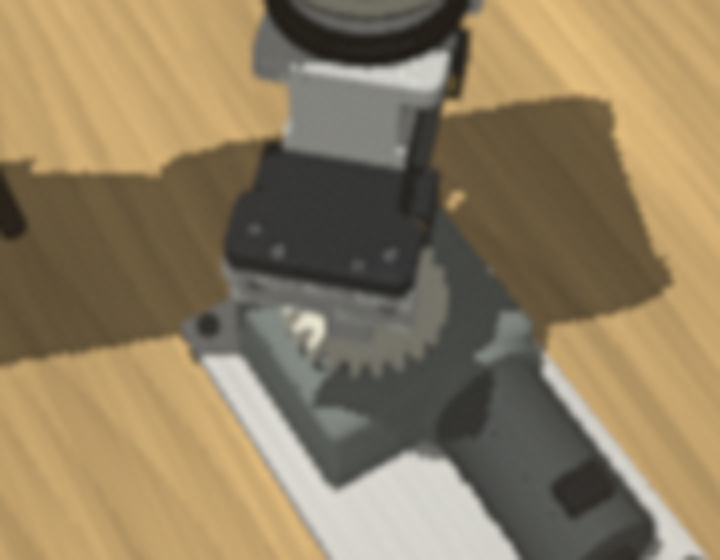

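The picture shows the gear seated low over the gearbox, with the disc at about (390,330). Its disc top measures about 0.086 m, which is 74 + 12 mm. The tool no longer moves when pushed harder (force up from 16 to 21 N, height down 0.1 mm), so the gear is home against the stop.

```bash
python3 -c "
from bench import close_job; print(close_job())"
```

```text
the job is handed in; nothing more can be done
None
```

The splined gear is meshed on the shaft, pressed home against the spring washer and still held down with about 20 N, so you can snap in the retaining ring; the job is handed in, but no verdict came back.

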